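# Hang the parts cup on the carrier and lift the loaded carrier level

### The arm

A 6-joint arm with a two-finger parallel gripper is mounted at the origin on a cart in front of the work surface, level with it; the furniture and walls round the work are solid. World frame = base frame: x ahead of the robot, y to its left, z up, the work surface at z = 0. Lengths are in m, angles in rad, forces in N, time in s.
With the tool pointing down it reaches from about 0.35 to 0.85 m from the base axis. Payload 8.1 kg.
Tool frame: the origin (TCP) lies at the very end of the fingers, on their centre line; the grasp point (between the pads) lies 19 mm behind it; z points along the fingers, y is the line along which they close (so a half turn about z gives the same grasp; the last joint's range is limited). The gripper opens to 93 mm and grips with 3 to 60 N. Pads are 15 mm wide; open, the fingers measure 128 mm over their backs; the gripper's body (75 mm by 188 mm) begins 65 mm behind the grasp point.
Start: joints at [1.243, 0.13, 1.488, -0, 1.523, -0.085], TCP at [0.144, 0.582, 0.219] pointing down, gripper open.
Joint ranges: [-2.96, 2.96], [-0.89, 2.26], [0.02, 2.5], [-1.34, 4.48], [0, 2.73], [-2.66, 2.66]. Speed limits (rad/s): [2.39, 2.39, 2.79, 3.14, 3.14, 3.14].

### API

Orientations are given as a rotation vector (axis times angle).
In Python, from plant import monitor, eyes, ticket gives the robot as it stands.
- The arm moves only by the tool arm_command, never from a script. Its argument "deltas" is a list that holds one entry, the list of rows, each a list of 6 numbers: the shift along the world's x, y, z in cm, then the turn, a rotation vector about the world's x, y, z in degrees. In form: [[[tx, ty, tz, rx, ry, rz], ...]]. A call has 1 to 12 rows; each row shifts and turns the commanded pose from where the row before left it; what a row does not reach is not made up. A row lasts 1/12 s, in which the tool goes at most 41.7 mm and 7.16 degrees, less where a joint would pass 70% of its speed; a pose out of reach is approached as far as the arm can. A call is refused whole if a number of a shift passes 4.17 or a number of a turn 7.16, either way. A call with a gripper value outside its range is refused whole. "gripper" is the opening, from -1 (shut) to 1 (fully open), set as the call begins (left out, the last holds). The fingers move at their own pace and stop on an object; "squeeze" is the grip in N (left out, the last holds). Time passes only in rows, so rows that do not move let the fingers close. It gives the time, the measured TCP pose, the force, the opening and the grip force at its end, in the units of the state.
- monitor.read_state(): the state, without advancing time (a new reading comes with each control period).
- eyes.read_camera(name): name is "scene" or "top" or "wrist"; returns the picture (420x560x3 uint8, blue, green, red); there is no depth.
- eyes.camera_model(name): a dict with "fx", "fy", "cx", "cy" (pixels), "k1" (the pictures are not rectified: a ray, as slopes to the right and down, at radius r is drawn at 1 + k1 r^2 times it, then the intrinsics apply), "rvec" (rotation vector, rad) and "tvec" (3), from world to camera coordinates, as OpenCV has them. Camera axes: x right, y down, z forward; pixel columns grow to the right and rows downward; lengths in m; the calibration is good to about 2 mm. A picture is of the moment at which its call begins: read the wrist's pose just before it. camera_model takes no time and is no camera call; for the wrist camera it gives the pose at the moment of the call.
- ticket.close_job(): hands the job in; it is judged then, once.
The state is a dict: "t": time; "q": joint angles; "dq": joint speeds; "joint_torque": joint torques, N m; "tool_pos": TCP position; "orientation": TCP orientation; "force": force on the tool from outside, world axes, zero at the start; "wrist_torque": the same for the moment, N m; "opening": finger opening in m; "gripper_force": force on a finger pad.
Only numpy, scipy, OpenCV 4.12 (cv2) and the standard library are available. Lean on these libraries where they do the work, as an engineer would, in place of code of your own. Each camera call takes 0.05 s, during which the arm holds its last target. There are 200 camera calls.

### The job

Hang the small steel parts cup by its stirrup handle on the double hook at the end of the tray carrier, and let go of it. Then take the carrier by the rubber grip on its top bar, lift it about 10 cm off the bench and finish while holding it there, steady and level: cup still on its hook with the small connector inside, can and eyepiece still upright in the tray. Leave the other things on the bench alone.

Things in the scene. Friction and masses are not known exactly. Their poses are not given: they have to be found in the camera images.
- carrier: all sizes in mm: loose tray carrier, 0.55 kg empty: grey tray 110 (x) by 150 (y), walls 26 high, 3 thick; end posts 40 wide (x) at y +-77 to z 174, joined by a flat bar along y with a rubber grip; 181 high. Two-pronged hook on the outside of the +y post. Origin: centre of underside; z up, y along the bar to the hook, roughly to the robot's right (yaw 2.94 +-0.25).
- carrier_grip (a point): middle of the rubber grip on the carrier's bar, 168 above its underside. Grip: 16 thick (x), 80 long (y), 26 high (z 155 to 181), flat sides; the things in the tray below it reach z 55. A moderate grip (30 to 50 N) holds it with the cup hung; squeezing much harder makes it tremble.
- carrier_hook (a point): rest point of the cup's crossbar: between the prongs, level with their tops; carrier x 0, y 128, z 128. Prongs: round, 8 thick, at x +-12, from the post (face y 79, top z 144) dipping to z 128 (top; underside 120) for y 114 to 140, then up to tips at y 162, z 146. Open at the +y end: bring the loop over the tips from +y, cup rim below the prongs, move towards the post, lower.
- cup: loose steel cup, 0.1 kg filled: round, 56 across, 45 high, open top. Rigid stirrup handle: straps at x +-30 rise from the rim to a crossbar along x (64 long, 10 wide, z 104 to 112) with a black grip block on its middle. Loop under the crossbar: 58 wide (x), z 45 to 104, open along y. Origin: centre of underside; z up; half-turn symmetric. Stands left of the clear tote (145 high).
- cup_grip (a point): centre of the black grip block on top of the cup's handle, 128 above the cup's underside; block 20 (cup x) by 14 (cup y), z 112 to 142.
- cup_loop (a point): middle of the underside of the cup's crossbar, 104 above the cup's underside: this rests on the prongs when hung.
- lens_can: dark round can 39 across, 52 high, loose, standing in the tray; origin centre of its underside
- eyepiece: dark eyepiece 31 across, 43 high, loose, standing in the tray; origin centre of its underside
- connector: small coaxial connector 15 across, 31 long, loose inside the cup (it may topple there, but must stay in); origin centre of its foot
- tape_roll: bystander: flat roll of tape 84 across, 24 high, lying at the right behind the clear tote; origin centre of underside
- solvent: bystander: capped bottle 54 across, 150 high, standing at the right behind the clear tote; origin centre of underside
- driver: bystander: screwdriver 176 long, 23 thick, lying left of the carrier; origin at its middle, on the bench
- adapter: bystander: small flat connector adapter 47x34x13, near the bench's front edge between cup and carrier; origin centre of underside

How it is judged:
On the way:
1. the cup hangs by its handle on the carrier's double hook, let go, while the carrier stands on the bench (x of cup_loop in the frame of carrier between -0.02 and 0.02 m and y of cup_loop in the frame of carrier between 0.083 and 0.156 m and z of cup_loop in the frame of carrier between 0.115 and 0.145 m and contact force between cup and carrier above 0.2 N and contact force between cup and the arm below 0.1 N and contact force between cup and the fingers below 0.1 N and angle between cup's own z axis and vertical below 0.25 rad and height (world z) of carrier below 0.01 m), for 0.2 s.
At the end, for the whole second after the job is handed in: Fingers hold the carrier at its grip (within 50 mm), underside 70-140 mm above the bench, tilt under 0.1 rad, under 20 mm/s and 1 rad/s; the cup hangs on the prongs, untouched, tilt under 0.25 rad, under 50 mm/s; can and eyepiece upright (0.3 rad) in the tray, connector in the cup (height (world z) of carrier between 0.07 and 0.14 m and angle between carrier's own z axis and vertical below 0.1 rad and linear speed of carrier below 0.02 m/s and angular speed of carrier below 1 rad/s and linear speed of cup below 0.05 m/s and contact force between the fingers and carrier above 1 N and distance between the grasp point and carrier_grip below 0.05 m and x of cup_loop in the frame of carrier between -0.02 and 0.02 m and y of cup_loop in the frame of carrier between 0.083 and 0.156 m and z of cup_loop in the frame of carrier between 0.115 and 0.145 m and contact force between cup and carrier above 0.2 N and contact force between cup and the arm below 0.1 N and contact force between cup and the fingers below 0.1 N and angle between cup's own z axis and vertical below 0.25 rad and angle between each of lens_can, eyepiece's own z axis and vertical below 0.3 rad and distance between connector and cup below 0.05 m and z of lens_can in the frame of carrier between -0.01 and 0.02 m and horizontal distance between each of lens_can, eyepiece and carrier below 0.09 m and z of eyepiece in the frame of carrier between -0.01 and 0.02 m); the arm keeps its last pose, push and grip.
It fails at once if the carrier is tipped more than 0.3 rad (angle between carrier's own z axis and vertical above 0.3 rad).
It fails at once if the can or the eyepiece falls over (angle between any of lens_can, eyepiece's own z axis and vertical above 0.7 rad).
It fails at once if the cup is tipped over (angle between cup's own z axis and vertical above 0.8 rad).
It fails at once if another thing on the bench is moved more than 30 mm (distance of any of tape_roll, solvent, driver, adapter from where it was at the start of the episode above 0.03 m).
It also fails if it takes over 54 s, if anything falls off the work surface, if the arm or the gripper's body presses on something with over 40 N, if the wrist force passes 120 N, or if a joint passes its speed limit or range.

## Working session

There is one attempt and no reset: what is moved stays moved. The work goes in short steps, Python scripts to look and compute and a tool call to move; the robot and the scene stay as the last step left them, time stands still between calls to the robot, and variables do not carry over. Pictures are saved under pics/ and viewed, at most 10 in all, crops included, and the job is handed in when it is done.

Besides the shell and the picture viewer there is one more tool, called after "Request:" by a JSON object that holds its "api" and its "payload". arm_command: Moves the arm, as the interface text tells. Its arguments: {"type":"object","properties":{"deltas":{"type":"array"},"gripper":{"type":"number"},"squeeze":{"type":"number"}},"required":["deltas"]}

```bash
mkdir -p pics; cat > h.py <<'E'
import sys; sys.path.insert(0,'.')
import numpy as np, cv2
from plant import monitor, eyes, ticket
def snap(n,f):
    m=eyes.camera_model(n); im=eyes.read_camera(n); cv2.imwrite('pics/'+f,im); return im,m
def ray(m,u,v):
    K=np.array([[m['fx'],0,m['cx']],[0,m['fy'],m['cy']],[0,0,1.]])
    p=cv2.undistortPoints(np.array([[[u,v]]],float),K,np.array([m['k1'],0,0,0.]))[0,0]
    R=cv2.Rodrigues(np.array(m['rvec'],float))[0]; t=np.array(m['tvec'],float)
    return -R.T@t, R.T@np.array([p[0],p[1],1])
def atz(m,u,v,z):
    c,d=ray(m,u,v); return c+d*(z-c[2])/d[2]
def proj(m,P):
    K=np.array([[m['fx'],0,m['cx']],[0,m['fy'],m['cy']],[0,0,1.]])
    return cv2.projectPoints(np.array(P,float).reshape(-1,3),np.array(m['rvec'],float),np.array(m['tvec'],float),K,np.array([m['k1'],0,0,0.]))[0][:,0]
E
ls; python3 - <<'E'
from h import *
print(monitor.read_state())
for n in('scene','top'):
    im,m=snap(n,n+'0.png'); print(n,m)
    cv2.imwrite('pics/'+n+'0b.png',cv2.resize(im,(800,600),interpolation=cv2.INTER_CUBIC))
E
```

```text
h.py
pics
{'t': 0.0, 'q': array([ 1.24257622e+00,  1.31149477e-01,  1.48927461e+00, -1.04181996e-05,
        1.52298759e+00, -8.53939704e-02]), 'dq': array([-6.59413917e-04,  1.71669754e-03, -1.13705833e-04,  9.63411548e-05,
       -4.00302401e-04,  6.52982816e-04]), 'joint_torque': array([-4.61290074e-04, -5.59850049e+01, -4.91753840e+01,  7.68256816e-02,
        3.57235456e-02, -1.71124329e-04]), 'tool_pos': array([0.14406395, 0.581866  , 0.21759699]), 'orientation': array([-3.80449031e-01, -3.11810397e+00,  2.79945254e-03]), 'force': array([ 0.50396723, -0.06588239,  0.03862718]), 'wrist_torque': array([-0.00386816,  0.0095405 , -0.00901278]), 'gripper_force': 0.0, 'opening': 0.09283475453574494}
scene {'fx': 443.47154709180677, 'fy': 443.47154709180677, 'cx': 283.4769784722762, 'cy': 209.42181818204696, 'k1': 0.048823090578736905, 'rvec': array([ 0.82817857, -2.24186708,  1.40798471]), 'tvec': array([0.50598852, 0.20648435, 0.98765551])}
top {'fx': 427.94678686894207, 'fy': 427.94678686894207, 'cx': 275.95712741066797, 'cy': 209.84698611702828, 'k1': -0.019555085887837248, 'rvec': array([ 2.11009256, -2.16980747,  0.15895089]), 'tvec': array([0.1796365 , 0.51100322, 1.17436273])}
```

View pics/scene0b.png

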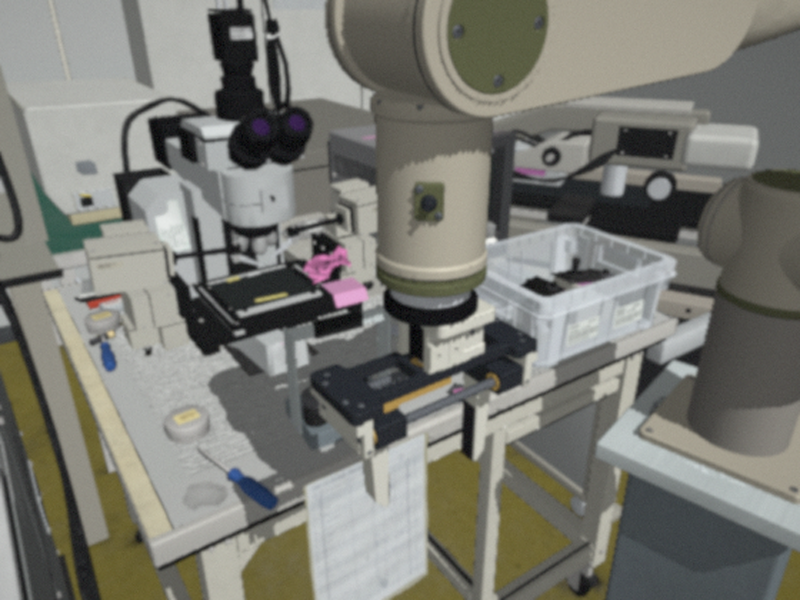

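View pics/top0b.png

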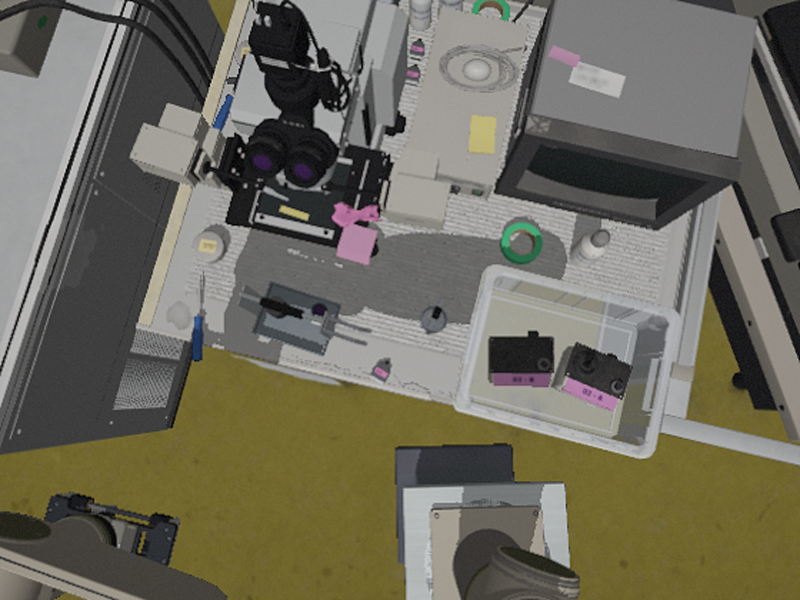

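The top view shows the carrier at about (295,315) with its hook pointing right, the cup at (433,318), the adapter at (382,370) and the driver at (198,330), in the 800 px picture. In the scene view the arm hides the carrier. I'll enlarge the top view.

```bash
python3 - <<'E'
from h import *
im=cv2.imread('pics/top0.png')
c=im[190:280,155:335]; c=cv2.resize(c,(800,400),interpolation=cv2.INTER_CUBIC); cv2.imwrite('pics/topc.png',c)
m=eyes.camera_model('top')
print(atz(m,433*.7,318*.7,.142),atz(m,295*.7,312*.7,.18),ray(m,1,1)[0])
E
```

```text
[0.46478133 0.09594973 0.142     ] [0.4775285 0.3392487 0.18     ] [0.33135586 0.16275188 1.23945008]
```

View pics/topc.png

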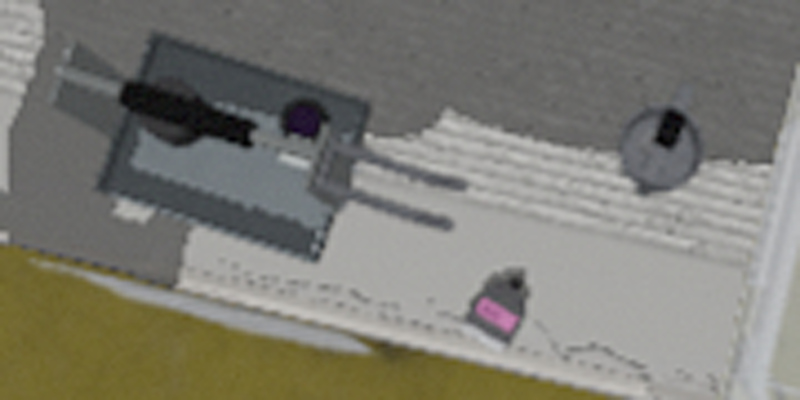

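The enlarged crop shows the rubber grip's ends at about (122,93) and (252,132), the prong tips at (463,184) and (450,224), the cup's block at (670,126), its rim centred at (660,150), and the crossbar ends at (685,93) and (643,190).

```bash
python3 - <<'E'
from h import *
m=eyes.camera_model('top')
f=lambda x,y,z:atz(m,155+x/4.444-.5+.5/4.444,190+y/4.444-.5+.5/4.444,z)
def P(n,v):print(n,v.round(4))
a,b=f(124,88,.179),f(252,128,.179); P('grip ends',a);P('',b);P('mid',(a+b)/2);print(np.linalg.norm(a-b))
t1,t2=f(465,185,.142),f(453,225,.142);P('tips',t1);P('',t2);print(np.linalg.norm(t1-t2));T=(t1+t2)/2
g=(a+b)/2; d=T-g; print('dist grip->tip',np.hypot(d[0],d[1]),'dir deg of carrier y',np.degrees(np.arctan2(d[1],d[0])), 'yaw',np.arctan2(d[1],d[0])-np.pi/2+2*np.pi)
P('cup rim c',f(660,150,.045));P('block',f(672,126,.142))
e1,e2=f(687,92,.108),f(642,190,.108);P('bar',e1);P('',e2);print(np.linalg.norm(e1-e2))
w=[f(154,34,.026),f(371,104,.026),f(317,261,.026),f(98,190,.026)]
for q in w:P('tray',q)
P('trayc',sum(w)/4)
E
```

```text
grip ends [0.5022 0.3997 0.179 ]
 [0.4773 0.3273 0.179 ]
mid [0.4897 0.3635 0.179 ]
0.07656114830320691
tips [0.4456 0.2096 0.142 ]
 [0.4226 0.2171 0.142 ]
0.024179129834903713
dist grip->tip 0.16016615087102656 dir deg of carrier y -110.33528466296312 yaw 2.786674981890781
cup rim c [0.4744 0.09   0.045 ]
block [0.4766 0.0885 0.142 ]
bar [0.5015 0.0763 0.108 ]
 [0.4431 0.1055 0.108 ]
0.06525252111914889
tray [0.5618 0.4146 0.026 ]
tray [0.5118 0.2741 0.026 ]
tray [0.4116 0.31   0.026 ]
tray [0.461  0.4503 0.026 ]
trayc [0.4865 0.3623 0.026 ]
```

Request:
{"api": "arm_command", "payload": {"deltas": [[[1.0,-1.5,0.2,0,0,-1],[1.9,-2.8,0.2,0,0,-1],[1.9,-2.8,0,0,0,-1],[1.9,-2.8,0,0,0,-1],[1.9,-2.8,0,0,0,-1],[1.9,-2.8,0,0,0,-1],[1.9,-2.8,0,0,0,-1],[1.9,-2.8,0,0,0,-1],[1.9,-2.8,0,0,0,-1],[1.9,-2.8,0,0,0,-1],[1.9,-2.8,0,0,0,-1],[1.9,-2.8,0,0,0,-1]]], "gripper": 0.3}}

```text
t: 1.1
tool_pos: [0.3636, 0.2578, 0.2224]
orientation: [-0.705, -3.061, 0.0]
force: [0.0, 0.4, -0.4]
opening: 0.0605
gripper_force: 0.0
```

Request:
{"api": "arm_command", "payload": {"deltas": [[[1.9,-2.8,0,0,0,-0.7],[1.9,-2.8,0,0,0,0],[1.9,-2.8,0,0,0,0],[1.9,-2.8,0,0,0,0],[1.9,-2.8,0,0,0,0],[1.0,-2.1,0,0,0,0],[0.6,-0.8,0,0,0,0],[0,0,0,0,0,0],[0,0,0,0,0,0],[0,0,0,0,0,0]]]}}

```text
t: 1.93
tool_pos: [0.4736, 0.0915, 0.2224]
orientation: [-0.722, -3.057, -0.001]
force: [-0.7, 0.0, -0.5]
opening: 0.0602
gripper_force: 0.0
```

```bash
python3 - <<'E'
from h import *
s=monitor.read_state(); print(s['t'],s['tool_pos'],s['opening'],s['orientation'],s['force'])
m=eyes.camera_model('wrist')
im,_=snap('wrist','w1.png')
print(m); print(proj(m,[[.4735,.09,.142],[.5015,.0763,.112],[.4431,.1055,.112]]))
im2,m2=snap('top','top1.png'); 
c=np.hstack([im,im2[60:][:0] if 0 else cv2.resize(im2[180:300,150:350],(560,336))[:,:0]]) 
cv2.imwrite('pics/w1b.png',cv2.resize(im,(800,600)))
E
```

```text
1.9333 [0.47363746 0.09148804 0.22242925] 0.06022801602841639 [-7.21675841e-01 -3.05680994e+00 -5.10294909e-04] [-0.74956897  0.03534348 -0.50605039]
{'fx': 336.1654854339926, 'fy': 336.1654854339926, 'cx': 283.23300565275804, 'cy': 206.2283534945279, 'k1': -0.002408472060189258, 'rvec': array([-2.45368926, -1.51689678, -0.22448538]), 'tvec': array([-0.29355131, -0.40151335,  0.28520812])}
[[281.51799778 214.57137932]
 [281.99783506 237.44374355]
 [281.94389982 164.20097845]]Traceback (most recent call last):
  File "<stdin>", line 7, in <module>
    return _nx.concatenate(arrs, 1, dtype=dtype, casting=casting)
           ~~~~~~~~~~~~~~~^^^^^^^^^^^^^^^^^^^^^^^^^^^^^^^^^^^^^^^
ValueError: all the input array dimensions except for the concatenation axis must match exactly, but along dimension 0, the array at index 0 has size 420 and the array at index 1 has size 336
```

View pics/w1.png

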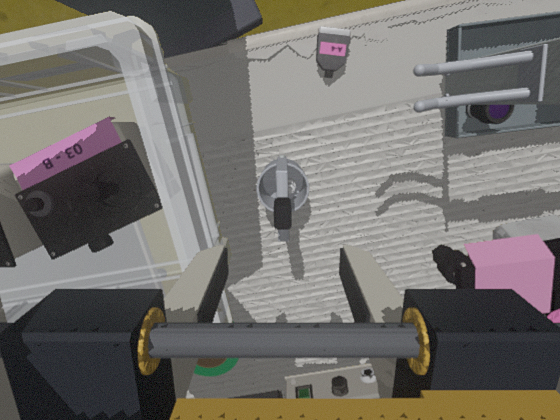

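The wrist view has the block at about (282,213), where the projection puts it (281.5,214.6), with the handle aligned to the fingers. The prong tips are at (420,71) and (420,105), and the prongs run right to (530,57) and (528,93).

```bash
python3 - <<'E'
from h import *
m=eyes.camera_model('wrist')
a,b=atz(m,420,71,.142),atz(m,420,105,.142)
print(a,b,np.linalg.norm(a-b)); T=(a+b)/2; u=np.array([-.335,-.942])
print('mid',T,'implied centre',T[:2]-u*.159,'rest',T[:2]-u*.031)
d=b-a; print('yaw of x', np.degrees(np.arctan2(d[1],d[0])))
c,e=atz(m,530,57,.132),atz(m,528,93,.132); q=(T-(c+e)/2); print('ydir',np.degrees(np.arctan2(q[1],q[0])))
print(atz(m,282,213,.137))
E
```

```text
[0.42335689 0.22148393 0.142     ] [0.44451546 0.21385852 0.142     ] 0.022490714231122217
mid [0.43393617 0.21767122 0.142     ] implied centre [0.48720117 0.36744922] rest [0.44432117 0.24687322]
yaw of x -19.81882840891989
ydir -109.93533798293245
[0.47411638 0.09030567 0.137     ]
```

Request:
{"api": "arm_command", "payload": {"deltas": [[[0,-0.1,-2,0,0,0],[0,0,-2,0,0,0],[0,0,-2,0,0,0],[0,0,-2,0,0,0],[0,0,-1.5,0,0,0],[0,0,-0.8,0,0,0],[0,0,-0.3,0,0,0],[0,0,0,0,0,0],[0,0,0,0,0,0]]]}}

```text
t: 2.78
tool_pos: [0.4747, 0.0898, 0.1176]
orientation: [0.722, 3.056, 0.001]
force: [0.2, -0.1, 0.1]
opening: 0.0602
gripper_force: 0.0
```

Request:
{"api": "arm_command", "payload": {"deltas": [[[0,0,0,0,0,0],[0,0,0,0,0,0],[0,0,0,0,0,0],[0,0,0,0,0,0],[0,0,0,0,0,0],[0,0,0,0,0,0],[0,0,0,0,0,0],[0,0,0,0,0,0]]], "gripper": -1, "squeeze": 20}}

```text
t: 3.45
tool_pos: [0.4742, 0.0894, 0.1166]
orientation: [-0.723, -3.057, 0.0]
force: [0.9, 0.1, -1.2]
opening: 0.0135
gripper_force: 19.9
```

Request:
{"api": "arm_command", "payload": {"deltas": [[[0,0,0.6,0,0,0],[0,0,1.2,0,0,0],[0,0,1.5,0,0,0],[-0.4,0.7,1.3,0,0,0.9],[-0.8,1.3,0.7,0,0,1],[-1,1.6,0.3,0,0,1],[-1,1.6,0,0,0,1],[-1,1.6,0,0,0,1],[-0.8,1.2,0,0,0,1],[-0.4,0.7,0,0,0,1],[0,0,0,0,0,0],[0,0,0,0,0,0]]]}}

```text
t: 4.45
tool_pos: [0.4206, 0.1764, 0.1733]
orientation: [0.536, 3.094, 0.0]
force: [1.0, -1.2, -1.6]
opening: 0.0141
gripper_force: 19.9
```

```bash
python3 - <<'E'
from h import *
s=monitor.read_state(); print(s['t'],s['tool_pos'],s['opening'],s['orientation'],s['force'])
im,m=snap('wrist','w2.png'); im2,m2=snap('top','t2.png')
a=cv2.resize(im[0:210,180:560],(760,420)); cv2.imwrite('pics/w2b.png',np.vstack([im[:260],cv2.resize(im2[185:275,155:335],(560,280),interpolation=cv2.INTER_CUBIC)]))
C=np.array([.4872,.3645]);r=np.radians(160.3);x=np.array([np.cos(r),np.sin(r)]);y=np.array([-x[1],x[0]])
pt=lambda X,Y,Z:[*(C+x*X+y*Y),Z]
print(proj(m,[pt(12,162e0,0) if 0 else pt(.012,.162,.142),pt(-.012,.162,.142),pt(.012,.127,.124),pt(-.012,.127,.124)]))
E
```

```text
4.45 [0.42055656 0.17644589 0.17328338] 0.014128933704189103 [5.36487881e-01 3.09447630e+00 1.36847568e-04] [ 1.01451019 -1.17932273 -1.57210804]
[[343.73790626 219.03958618]
 [341.75312272 254.34254143]
 [391.03055731 210.33758152]
 [387.78241785 243.28399464]]
```

View pics/w2b.png

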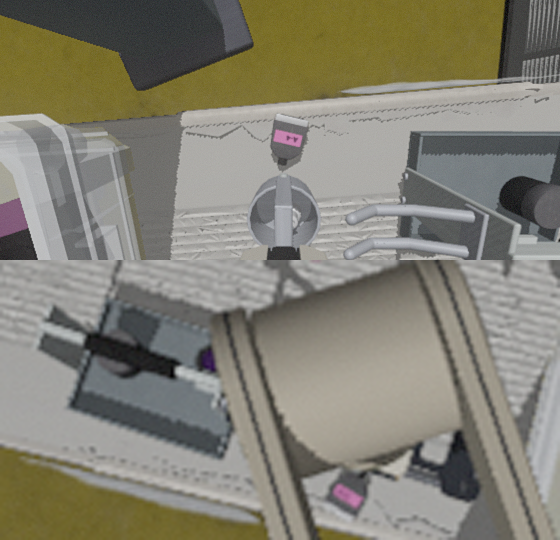

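The wrist view shows the prong tips at about (346,219) and (350,254), where the model puts them. The cup is lined up with the prongs, so I go in.

Request:
{"api": "arm_command", "payload": {"deltas": [[[0.15,0.4,0,0,0,0],[0.25,0.7,0,0,0,0],[0.3,0.8,0,0,0,0],[0.3,0.8,0,0,0,0],[0.3,0.8,0,0,0,0],[0.3,0.8,0,0,0,0],[0.3,0.9,0,0,0,0],[0.25,0.7,0,0,0,0],[0.2,0.5,0,0,0,0],[0.1,0.3,0,0,0,0],[0,0,0,0,0,0],[0,0,0,0,0,0]]]}}

```text
t: 5.55
tool_pos: [0.4446, 0.2434, 0.1725]
orientation: [-0.537, -3.095, 0.001]
force: [-0.6, 0.7, -0.8]
opening: 0.0142
gripper_force: 19.9
```

Request:
{"api": "arm_command", "payload": {"deltas": [[[0,0,-0.4,0,0,0],[0,0,-0.6,0,0,0],[0,0,-0.6,0,0,0],[0,0,-0.5,0,0,0],[0,0,-0.4,0,0,0],[0,0,-0.3,0,0,0],[0,0,-0.1,0,0,0],[0,0,0,0,0,0],[0,0,0,0,0,0]]]}}

```text
t: 6.3
tool_pos: [0.4448, 0.2434, 0.1438]
orientation: [0.538, 3.095, 0.0]
force: [-0.6, 1.0, -0.3]
opening: 0.0143
gripper_force: 19.9
```

```bash
python3 - <<'E'
from h import *
s=monitor.read_state(); print(s['t'],s['tool_pos'],s['force'],s['wrist_torque'])
im,m=snap('wrist','w3.png'); cv2.imwrite('pics/w3b.png',cv2.resize(im[100:330,150:450],(780,598),interpolation=cv2.INTER_CUBIC))
E
```

```text
6.3 [0.44483318 0.24344536 0.14377405] [-0.56636395  0.95200819 -0.26150137] [ 0.01942626 -0.02121654 -0.01426153]
```

View pics/w3b.png

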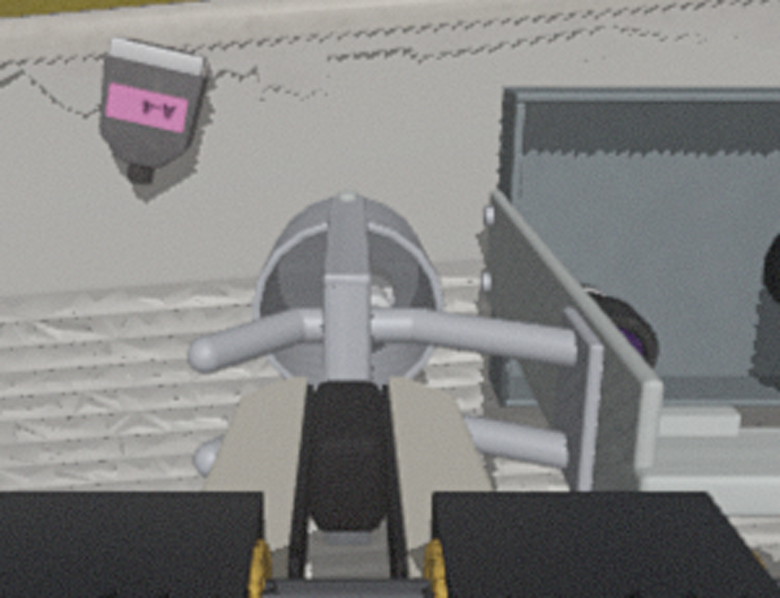

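The crossbar (348,325) lies across the prongs in the flat part, with the cup below. I lower the last few mm.

Request:
{"api": "arm_command", "payload": {"deltas": [[[0,0,-0.1,0,0,0],[0,0,-0.1,0,0,0],[0,0,-0.1,0,0,0],[0,0,0,0,0,0],[0,0,0,0,0,0],[0,0,0,0,0,0]]]}}

```text
t: 6.85
tool_pos: [0.4447, 0.2434, 0.1406]
orientation: [-0.538, -3.095, 0.0]
force: [-0.1, -0.3, -1.5]
opening: 0.0143
gripper_force: 19.9
```

Request:
{"api": "arm_command", "payload": {"deltas": [[[0,0,-0.1,0,0,0],[0,0,0,0,0,0],[0,0,0,0,0,0],[0,0,0,0,0,0]]]}}

```text
t: 7.18
tool_pos: [0.4449, 0.2435, 0.1403]
orientation: [0.538, 3.095, 0.0]
force: [-3.2, -1.6, 5.3]
opening: 0.0137
gripper_force: 20.0
```

Request:
{"api": "arm_command", "payload": {"deltas": [[[0,0,0,0,0,0],[0,0,0,0,0,0],[0,0,0,0,0,0],[0,0,0,0,0,0],[0,0,0,0,0,0],[0,0,0,0,0,0],[0,0,0,0,0,0],[0,0,0,0,0,0]]], "gripper": -0.25}}

```text
t: 7.85
tool_pos: [0.4448, 0.2437, 0.1397]
orientation: [0.537, 3.095, 0.001]
force: [-0.1, 3.4, 0.5]
opening: 0.0345
gripper_force: 1.2
```

Request:
{"api": "arm_command", "payload": {"deltas": [[[0,0,0.3,0,0,0],[0,0,0.6,0,0,0],[0,0,1,0,0,0],[0,0,1.5,0,0,0],[0,0,2,0,0,0],[0,0,2,0,0,0],[0,0,2,0,0,0],[0,0,1.5,0,0,0],[0,0,1,0,0,0],[0,0,0,0,0,0],[0,0,0,0,0,0]]]}}

```text
t: 8.77
tool_pos: [0.445, 0.2434, 0.2592]
orientation: [0.538, 3.094, 0.001]
force: [-0.5, 0.5, -1.5]
opening: 0.0353
gripper_force: 0.0
```

```bash
python3 - <<'E'
from h import *
s=monitor.read_state(); print(s['t'],s['q'],s['tool_pos'],s['force'])
im,m=snap('wrist','w4.png')
E
```

```text
8.7667 [ 3.99508012e-01 -1.37487718e-01  1.68212576e+00 -1.64953262e-04
  1.59582270e+00 -8.27117203e-01] [0.4450304  0.24340675 0.25915563] [-0.46785806  0.46800273 -1.53057123]
```

View pics/w4.png

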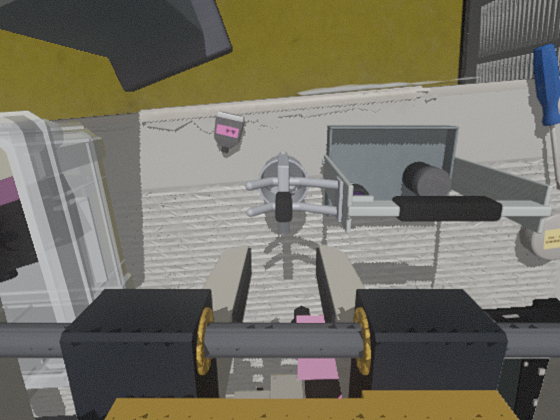

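The cup hangs freely on the prongs, its block at (284,207). The rubber grip spans about (397,206) to (500,206).

```bash
python3 - <<'E'
from h import *
m=eyes.camera_model('wrist'); s=monitor.read_state()
print('cam-tcp',ray(m,1,1)[0]-s['tool_pos'])
a,b=atz(m,397,204,.179),atz(m,499,204,.179);print(a,b,(a+b)/2,np.linalg.norm(a-b),np.degrees(np.arctan2(*(a-b)[1::-1])))
C=np.array([.4872,.3645]);r=np.radians(160.3);x=np.array([np.cos(r),np.sin(r)]);y=np.array([-x[1],x[0]])
print(proj(m,[[*(C+x*X+y*Y),Z] for X,Y,Z in[(.008,.04,.181),(.008,-.04,.181),(-.008,.04,.181),(-.008,-.04,.181),(-.008,.04,.155),(-.008,-.04,.155)]]))
im=cv2.imread('pics/w4.png')[185:235,380:520]
g=im.max(2)<45; r,c=np.where(g); print(c.min()+380,c.max()+380); 
for k in (405,430,450,470,490):
    q=np.where(g[:,k-380])[0]+185; print(k,q.min(),q.max())
E
```

```text
cam-tcp [-0.07606831  0.02702519  0.16664181]
[0.46584208 0.32757452 0.179     ] [0.49209053 0.40089732 0.179     ] [0.4789663  0.36423592 0.179     ] 0.07787948273456133 -109.69659447804322
[[400.49648059 204.31654301]
 [506.08902658 204.3223492 ]
 [398.3999695  224.24425697]
 [502.11337101 224.23327926]
 [388.29079857 213.76624893]
 [482.93479467 213.76467095]]
393 500Traceback (most recent call last):
  File "<stdin>", line 10, in <module>
    return umr_minimum(a, axis, None, out, keepdims, initial, where)
ValueError: zero-size array to reduction operation minimum which has no identity
```

Request:
{"api": "arm_command", "payload": {"deltas": [[[0.1,0.3,0,0,0,-4],[0.3,0.9,0,0,0,-7],[0.4,1.1,0,0,0,-7],[0.4,1.1,0,0,0,-7],[0.4,1.1,0,0,0,-7],[0.4,1.1,0,0,0,-7],[0.4,1.1,0,0,0,-7],[0.4,1.1,0,0,0,-7],[0.4,1.1,0,0,0,-7],[0.3,1.1,0,0,0,-7],[0.2,0.9,0,0,0,-7],[0.1,0.4,0,0,0,-7]]], "gripper": 1}}

```text
t: 9.82
tool_pos: [0.482, 0.3569, 0.2564]
orientation: [-2.424, -1.997, 0.005]
force: [-0.1, -0.1, -0.2]
opening: 0.0927
gripper_force: 0.0
```

Request:
{"api": "arm_command", "payload": {"deltas": [[[0,0,0,0,0,-7],[0,0,0,0,0,-2],[0,0,0,0,0,0],[0,0,0,0,0,0],[0,0,0,0,0,0]]]}}

```text
t: 10.23
tool_pos: [0.4824, 0.3561, 0.2577]
orientation: [-2.567, -1.811, 0.002]
force: [-0.0, -0.2, 0.4]
opening: 0.0932
gripper_force: 0.0
```

```bash
python3 - <<'E'
from h import *
s=monitor.read_state(); print(s['t'],s['tool_pos'],s['orientation'],s['force'],s['opening'])
m=eyes.camera_model('wrist')
im,_=snap('wrist','w5.png')
C=np.array([.486,.363]);r=np.radians(160.3);x=np.array([np.cos(r),np.sin(r)]);y=np.array([-x[1],x[0]])
print(proj(m,[[*(C+x*X+y*Y),Z] for X,Y,Z in[(.008,.04,.181),(.008,-.04,.181),(-.008,.04,.181),(-.008,-.04,.181)]]).round())
E
```

```text
10.2333 [0.48237283 0.35613292 0.25766139] [-2.56732105e+00 -1.81052957e+00  2.41285456e-03] [-0.01482348 -0.19961433  0.44928837] 0.09324349966725547
[[274. 254.]
 [274. 152.]
 [295. 254.]
 [296. 152.]]
```

View pics/w5.png

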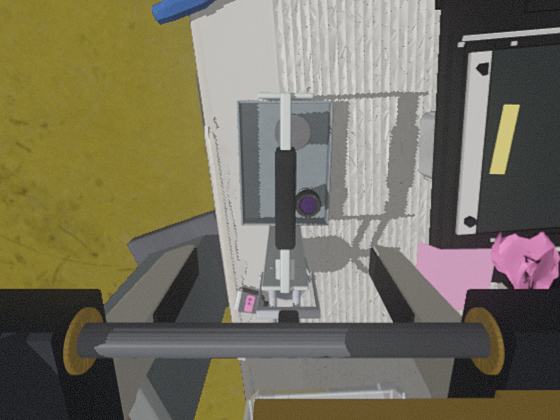

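The grip spans columns 275–296 and rows 148–250, matching the projection, and it's centred between the fingers. I descend and grip.

Request:
{"api": "arm_command", "payload": {"deltas": [[[0,0,-0.8,0,0,0],[0,0,-1.5,0,0,0],[0,0,-1.8,0,0,0],[0,0,-1.8,0,0,0],[0,0,-1.8,0,0,0],[0,0,-1.5,0,0,0],[0,0,-1,0,0,0],[0,0,-0.5,0,0,0],[0,0,-0.2,0,0,0],[0,0,0,0,0,0],[0,0,0,0,0,0]]]}}

```text
t: 11.2
tool_pos: [0.4832, 0.3567, 0.1506]
orientation: [2.569, 1.809, 0.002]
force: [-0.1, 0.7, -0.2]
opening: 0.0931
gripper_force: 0.0
```

Request:
{"api": "arm_command", "payload": {"deltas": [[[0,0,0,0,0,0],[0,0,0,0,0,0],[0,0,0,0,0,0],[0,0,0,0,0,0],[0,0,0,0,0,0],[0,0,0,0,0,0],[0,0,0,0,0,0],[0,0,0,0,0,0],[0,0,0,0,0,0],[0,0,0,0,0,0]]], "gripper": -1, "squeeze": 40}}

```text
t: 12.03
tool_pos: [0.4827, 0.3564, 0.1496]
orientation: [-2.569, -1.808, 0.0]
force: [-0.3, -0.1, -1.2]
opening: 0.031
gripper_force: 0.0
```

Request:
{"api": "arm_command", "payload": {"deltas": [[[0,0,0,0,0,0],[0,0,0,0,0,0],[0,0,0,0,0,0],[0,0,0,0,0,0],[0,0,0,0,0,0],[0,0,0,0,0,0],[0,0,0,0,0,0],[0,0,0,0,0,0]]]}}

```text
t: 12.7
tool_pos: [0.4828, 0.3565, 0.1496]
orientation: [2.569, 1.808, 0.0]
force: [2.3, -0.1, -2.0]
opening: 0.0158
gripper_force: 40.0
```

Request:
{"api": "arm_command", "payload": {"deltas": [[[0,0,0.1,0,0,0],[0,0,0.2,0,0,0],[0,0,0.3,0,0,0],[0,0,0.3,0,0,0],[0,0,0.3,0,0,0],[0,0,0.3,0,0,0],[0,0,0.3,0,0,0],[0,0,0.2,0,0,0],[0,0,0,0,0,0],[0,0,0,0,0,0],[0,0,0,0,0,0],[0,0,0,0,0,0]]]}}

```text
t: 13.7
tool_pos: [0.4826, 0.3563, 0.1693]
orientation: [-2.569, -1.808, 0.001]
force: [0.1, 0.1, -8.4]
opening: 0.0153
gripper_force: 40.0
```

```bash
python3 - <<'E'
from h import *
s=monitor.read_state(); print(s['t'],s['tool_pos'],s['orientation'],s['force'],s['wrist_torque'],s['opening'],s['gripper_force'])
im,m=snap('wrist','w6.png'); im2,_=snap('scene','s6.png')
cv2.imwrite('pics/c6.png',np.hstack([cv2.resize(im,(400,300)),cv2.resize(im2,(400,300))]))
E
```

```text
13.7 [0.48255725 0.35631253 0.16932566] [-2.56886407e+00 -1.80838715e+00  8.35521458e-04] [ 0.08788815  0.12142477 -8.39021268] [ 0.00866913  0.10319741 -0.00421277] 0.01528137760429589 39.99777674674988
```

View pics/c6.png

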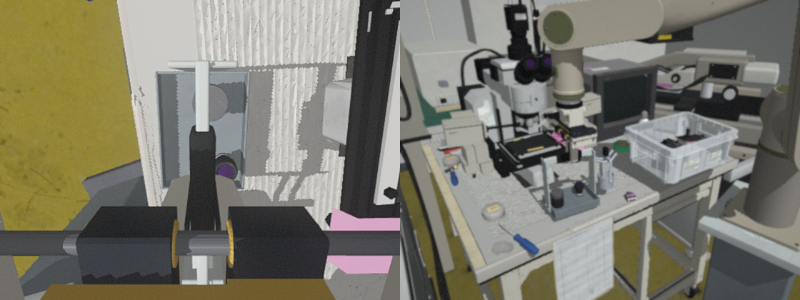

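The carrier is off the bench and level with the cup on its hook (right half, cup at about (605,170)). The measured load is 8.4 N and the moment is small. I finish the lift.

Request:
{"api": "arm_command", "payload": {"deltas": [[[0,0,0.2,0,0,0],[0,0,0.5,0,0,0],[0,0,0.8,0,0,0],[0,0,0.9,0,0,0],[0,0,1,0,0,0],[0,0,1,0,0,0],[0,0,1,0,0,0],[0,0,0.9,0,0,0],[0,0,0.8,0,0,0],[0,0,0.5,0,0,0],[0,0,0.3,0,0,0],[0,0,0.1,0,0,0]]]}}

```text
t: 14.8
tool_pos: [0.4829, 0.3565, 0.2503]
orientation: [2.569, 1.808, 0.001]
force: [0.2, 0.0, -9.6]
opening: 0.0158
gripper_force: 40.0
```

Request:
{"api": "arm_command", "payload": {"deltas": [[[0,0,0,0,0,0],[0,0,0,0,0,0],[0,0,0,0,0,0],[0,0,0,0,0,0],[0,0,0,0,0,0],[0,0,0,0,0,0],[0,0,0,0,0,0],[0,0,0,0,0,0],[0,0,0,0,0,0],[0,0,0,0,0,0],[0,0,0,0,0,0],[0,0,0,0,0,0]]]}}

```text
t: 15.8
tool_pos: [0.4828, 0.3564, 0.2497]
orientation: [2.569, 1.808, 0.0]
force: [-0.0, 0.4, -8.6]
opening: 0.0159
gripper_force: 40.0
```

```bash
python3 - <<'E'
from h import *
im2,_=snap('scene','s7.png'); im,m=snap('wrist','w7.png')
cv2.imwrite('pics/c7.png',np.hstack([cv2.resize(im2[195:330,160:340],(480,360),interpolation=cv2.INTER_CUBIC),cv2.resize(im,(320,360))]))
s=monitor.read_state(); print(s['t'],s['tool_pos'],s['force'],s['wrist_torque'],s['opening'],s['gripper_force'],abs(s['dq']).max())
E
```

```text
15.9 [0.48272636 0.35640971 0.24965679] [ 0.53835258  0.02388462 -9.09651834] [0.02138806 0.06650648 0.00126405] 0.01620712636025973 39.997737407684326 0.003706300016493891
```

View pics/c7.png

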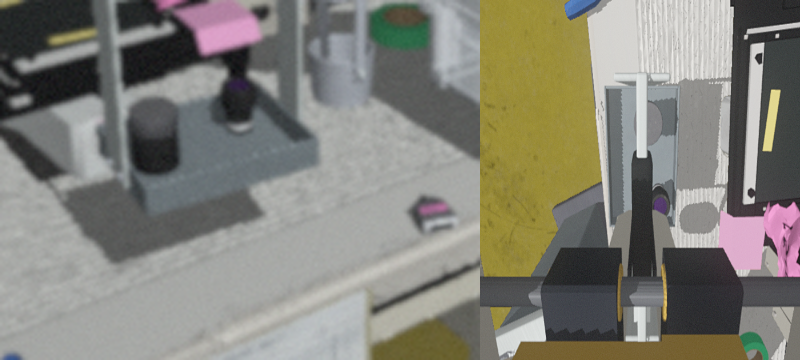

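The carrier hangs level about 10 cm up. The can (155,135) and eyepiece (238,105) are upright, and the cup (342,70) hangs upright on its hook. I hand in the job.

```bash
python3 -c "
from h import *
print(ticket.close_job())"
```

```text
the job is handed in; nothing more can be done
None
```

I hung the cup on the carrier's double hook and let go, then lifted the carrier by its rubber grip and handed the job in at about 16 s with it held steady and level about 10 cm up. In the last pictures the cup was on its hook and the can and eyepiece were upright; I couldn't see the connector in the cup then, and the hand-in gave no verdict.

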